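# Set the roller press up for the orange job

## Robot

A 6-joint arm with a two-finger parallel gripper is mounted at the origin on the work surface. World frame = base frame: x ahead of the robot, y to its left, z up, the work surface at z = 0. Lengths are in m, angles in rad, forces in N, time in s.
With the tool pointing down it reaches from about 0.275 to 0.725 m from the base axis. Payload 15.9 kg.
Tool frame: the origin (TCP) lies at the very end of the fingers, on their centre line; the grasp point (between the pads) lies 19 mm behind it (env.grip_point_offset is the distance from the TCP to the grasp point, in m); z points along the fingers, y is the line along which they close (so a half turn about z gives the same grasp; the last joint's range is limited). The gripper opens to 85 mm and grips with 20 to 120 N. Pads are 22 mm wide; open, the fingers measure 114 mm over their backs; the gripper's body (76 mm by 85 mm) begins 54 mm behind the grasp point. The pads swing forward as they close: fully open they stand 13 mm farther back than shut.
Start: joints at [-1.141, 0.213, -0.034, 1.323, 0, 1.571], TCP at [0.208, -0.455, 0.231] pointing down, gripper open.
Joint ranges: [-2.98, 2.98], [-0.74, 1.72], [-1.14, 1.35], [-2.1, 2.04], [-1.57, 1.44], [-3.14, 3.14]. Speed limits (rad/s): [1.89, 1.89, 2.39, 2.57, 3.14, 3.14].

## Interface

Orientations are given as a 3x3 rotation matrix whose columns are the frame's x, y, z axes.
In Python, from workcell import env gives the robot as it stands.
- The arm moves only by the shell command python3 -m crank 'ROWS' [FORCE]. ROWS is JSON, a list of rows, each a list of 3 entries, a list of its own where there are three numbers: the turn, a rotation vector about the tool's x, y, z in degrees, then the shift along the tool's x, y, z in mm, then the finger opening in mm, from 0 to 85.4. A call has 1 to 8 rows; each row shifts and turns the commanded pose from where the row before left it, along the tool's axes as they then stand; what a row does not reach is not made up. A row lasts 1/10 s, in which the tool goes at most 50 mm and 8.59 degrees, less where a joint would pass 70% of its speed; a pose out of reach is approached as far as the arm can. A call is refused whole if a number of a shift passes 50 or a number of a turn 8.59, either way. A call with a gripper value outside its range is refused whole. The fingers move at their own pace and stop on an object; FORCE is the grip in N (left out, the last holds). Time passes only in rows, so rows that do not move let the fingers close. It gives the time, the measured TCP pose, the force, the opening and the grip force at its end, in the units of the state.
- env.get_state(): the state, without advancing time (a new reading comes with each control period).
- env.read_camera(name): name is "side" or "top"; returns a dict with "pixels" (420x560x3 uint8, red, green, blue), "fov_y" (degrees; the focal length in pixels is half the picture's height over the tangent of half this angle, whatever the lens; pixels are square), "cx", "cy" (the principal point, pixels), "dist" ([k1, k2, p1, p2, k3] as OpenCV has them; the pictures are not rectified), "extrinsics" (4x4, takes a point from camera to world coordinates). Camera axes: x right, y up, looking along -z (the intrinsics and any distortion apply to the point x, -y, -z); pixel columns grow to the right and rows downward; lengths in m; the calibration is good to about 2 mm. A picture is of the moment at which its call begins. There is no depth.
- env.hand_in(): hands the job in; it is judged then, once.
The state is a dict: "time": time; "q": joint angles; "joint_vel": joint speeds; "joint_efforts": joint torques, N m; "tcp_pos": TCP position; "tcp_rot": TCP orientation; "contact_force": force on the tool from outside, world axes, zero at the start; "wrist_torque": the same for the moment, N m; "width": finger opening in m; "finger_force": force on a finger pad.
Only numpy, scipy, OpenCV 4.12 (cv2) and the standard library are available. Lean on these libraries where they do the work, as an engineer would, in place of code of your own. Each camera call takes 0.05 s, during which the arm holds its last target. There are 200 camera calls.

## Task

Set the press up for the orange job. First squeeze the two paddles of the side guide together, keep them squeezed while you slide the guide to the notch marked by the orange tab, and let go so that the catch drops fully into that notch. Then move the ball-topped gear lever along the neutral slot to the side of the orange plate and push it fully forward in that lane, without putting it in any other gear on the way, and leave the loose things around the press where they are.

Things in the scene. Friction and masses are not known exactly. Their poses are not given: they have to be found in the camera images.
- press: bench roller press, fixed: grey base, green bed (50 mm above the desk), rollers at the far side (140 mm high), sliding side guide on its right, blue gearbox (150 x 150 mm, gate plate top 90 mm up) with the gear lever on its left. Origin at desk level near mid base; x = forward (the feed, away from the robot), y = left (guide travel, neutral slot), z up; yaw within 0.15 rad
- guide (a joint): position of the side guide along the press's y axis, m, -0.066 to 0.066. Notches at -0.056, -0.028, 0, 0.028, 0.056; starts caught in the middle one (0). Caught, it has 1.5 mm play either way and cannot be forced out; freed, it slides with about 0.5 N
- catch (a joint): travel of the guide's sprung red paddle with its brass catch, m: 0 = let go, catch fully in a notch; 0.012 = squeezed to its stop (catch clear of the rack from 0.010 on). Spring 4 N at 0, 9 N at 0.012. Let go within 5 mm of a notch, the catch centres itself and drops in; elsewhere it rests on the rack at 0.010
- guide_grip (a point): midway between the guide's two upright paddles as squeezed, 24 mm below their tops (126 mm above the desk); moves with the guide. Red sprung paddle on the robot's side, black fixed one beyond; each 26 mm wide (y), 8 mm thick (x). Outer faces at x -29 (red) and +17 mm (black) from here at rest, -17 and +17 squeezed: red moves 12 mm. Carriage and slide below reach 76 mm above the desk
- guide_mark (a point): point on the guide's centre line over the brass catch, at the steel rack along the robot-side edge of the press, 60 mm above the desk; moves with the guide
- tab_orange: orange tab, 18 x 18 x 10 mm, in front of the rack, marks the wanted notch; origin under its centre, 46 mm above the desk, axes those of the press. The guide is right when guide_mark and the tab have the same y in the press frame. Like white tabs mark the other three outer notches; the middle notch has none
- plate_orange: orange plate, 22 x 30 x 12 mm, on the far edge of the gearbox top, beyond the forward end of the lane of the wanted gear; origin under its centre, 80 mm above the desk, axes those of the press. It lies 67 mm forward and 40 mm left or right of the lever's pivot
- plate_white: white plate like the orange one, beyond the forward end of the other lane, 80 mm from the orange one along the press's y axis
- gear_knob (a point): centre of the black ball (36 mm across) on the gear lever: a 10 mm steel stem turning about a pivot 135 mm below the ball, 30 mm above the desk, at (-0.020, 0.175) in the press frame. Upright, the ball centre is 165 mm up. H-shaped gate: a neutral slot along the press's y axis, at each end a lane running forward and back. It stays where left; moving it takes about 2 N at the ball
- gear_cross (a joint): lean of the lever along the neutral slot, rad: + is left (+y of the press), stops at -0.34 and 0.34 (ball 45 mm either side). The lanes can be entered beyond 0.26 either way
- gear_shift (a joint): lean of the lever forward (+, +x of the press) or back (-), rad, stops at -0.34 and 0.34 (ball 45 mm either way). Between the lanes the gate allows only about 0.07 either way (neutral); forward gear is fully in at 0.34
- ink_jar: ink jar with black cap, 52 mm across, 65 mm tall; loose, to be left alone; origin under its centre
- mug: blue mug, 80 mm across, 95 mm tall, handle on its +y side; loose, to be left alone; origin under its centre
- tape_roll: roll of tape lying flat, 84 mm across, 25 mm tall; loose, to be left alone; origin under its centre
- paint_tin: tin with red label, 66 mm across, 80 mm tall; loose, to be left alone; origin under its centre
- brush: brush lying on the desk, 190 mm long; loose, to be left alone; origin under its centre
- eraser: white eraser 45 x 22 x 13 mm lying on the press bed, between the guide and the gearbox; loose, to be left alone; origin under its centre
- marker_pen: dark blue pen lying on the desk, 136 mm long, 16 mm thick; loose, to be left alone; origin under its centre

How it is judged:
By the outcome, as a careful person would: the job done as asked, in the order asked, and still so for the second after the job is handed in, with the robot touching nothing.
It also fails if it takes over 53 s, if anything falls off the work surface, if the arm or the gripper's body presses on something with over 40 N, if the wrist force passes 120 N, or if a joint passes its speed limit or range.

## Working session

There is one attempt and no reset: what is moved stays moved. The work goes in short steps, Python scripts to look and compute and a shell command to move; the robot and the scene stay as the last step left them, time stands still between calls to the robot, and variables do not carry over. Pictures are saved under pics/ and viewed, at most 11 in all, crops included, and the job is handed in when it is done.

```bash
mkdir -p pics; ls
cat > h.py <<'E'
import numpy as np, cv2
from workcell import env
def grab(n):
    c=env.read_camera(n); p=c["pixels"]; f=p.shape[0]/2/np.tan(np.radians(c["fov_y"])/2)
    c["K"]=np.array([[f,0,c["cx"]],[0,f,c["cy"]],[0,0,1]]); c["D"]=np.array(c["dist"],float); c["E"]=np.array(c["extrinsics"]); return c
def ray(c,uv):
    u=cv2.undistortPoints(np.array([[uv]],float),c["K"],c["D"])[0,0]
    d=c["E"][:3,:3]@np.array([u[0],-u[1],-1]); return c["E"][:3,3],d/np.linalg.norm(d)
def onz(c,uv,z):
    o,d=ray(c,uv); return o+d*(z-o[2])/d[2]
def proj(c,P):
    q=np.linalg.inv(c["E"])@np.append(P,1); v=np.array([[q[0],-q[1],-q[2]]])
    return cv2.projectPoints(v,np.zeros(3),np.zeros(3),c["K"],c["D"])[0][0,0]
def save(c,name,crop=None,s=1):
    p=c["pixels"][:,:,::-1]
    if crop: x0,y0,x1,y1=crop; p=p[y0:y1,x0:x1]
    cv2.imwrite("pics/"+name,cv2.resize(p,None,fx=s,fy=s,interpolation=cv2.INTER_CUBIC))
def blobs(c,lo,hi,amin=15):
    h=cv2.cvtColor(c["pixels"],cv2.COLOR_RGB2HSV); m=cv2.inRange(h,np.array(lo),np.array(hi))
    n,l,s,ce=cv2.connectedComponentsWithStats(m)
    return [(ce[i].round(1).tolist(),s[i].tolist()) for i in range(1,n) if s[i][4]>=amin]
E
python3 - <<'E'
from h import *
np.set_printoptions(precision=3,suppress=True)
for n in("top","side"):
    c=grab(n); save(c,n+"0.png",None,1.42); print(n,c["E"],c["K"][0,0],c["D"])
    print("orange",blobs(c,(8,150,120),(20,255,255)));print("red",blobs(c,(0,150,80),(5,255,255)))
print(env.get_state())
E
```

```text
pics
top [[ 0.019  0.993 -0.114  0.29 ]
 [-1.     0.02   0.007 -0.035]
 [ 0.009  0.114  0.993  1.685]
 [ 0.     0.     0.     1.   ]] 434.0649421293718 [-0.019  0.     0.     0.     0.   ]
orange [([234.8, 13.6], [234, 3, 3, 22, 38]), ([338.5, 17.3], [338, 10, 2, 16, 25]), ([441.4, 20.4], [441, 14, 2, 14, 19]), ([209.6, 56.4], [208, 42, 4, 28, 49]), ([314.7, 61.2], [314, 53, 4, 17, 31]), ([418.9, 63.7], [418, 57, 3, 14, 24]), ([225.2, 241.1], [31, 72, 459, 348, 86211]), ([277.0, 89.3], [269, 88, 18, 3, 33]), ([302.5, 90.7], [288, 89, 32, 4, 69]), ([505.5, 115.7], [504, 111, 4, 10, 17]), ([502.6, 141.1], [502, 135, 4, 13, 17]), ([514.8, 156.0], [512, 151, 5, 11, 20]), ([526.5, 160.7], [525, 156, 4, 11, 15]), ([515.0, 170.7], [512, 164, 6, 14, 23]), ([518.0, 181.5], [516, 177, 5, 10, 24]), ([166.1, 201.3], [160, 195, 13, 14, 135]), ([514.4, 199.4], [511, 196, 7, 8, 18]), ([279.7, 208.7], [279, 206, 3, 7, 16]), ([510.8, 214.2], [509, 210, 5, 9, 16]), ([286.2, 218.8], [284, 217, 5, 5, 20]), ([509.9, 236.6], [504, 218, 14, 40, 149]), ([511.4, 222.0], [509, 219, 8, 7, 16]), ([520.2, 229.5]
[... 2003 characters left out ...]
]
red [([221.1, 111.2], [216, 105, 10, 12, 83]), ([318.7, 132.9], [311, 126, 17, 12, 126]), ([163.3, 156.5], [147, 144, 36, 25, 54]), ([264.6, 205.5], [262, 197, 7, 18, 91])]
{'time': 0.1, 'q': array([-1.141,  0.213, -0.035,  1.323, -0.   ,  1.571]), 'joint_vel': array([ 0.002, -0.002,  0.002, -0.001, -0.   ,  0.002]), 'joint_efforts': array([  0.   , -68.724,  48.781,   0.012,   0.   ,   0.   ]), 'tcp_pos': array([ 0.208, -0.454,  0.231]), 'tcp_rot': array([[ 0.909,  0.417, -0.   ],
       [ 0.417, -0.909,  0.001],
       [-0.   , -0.001, -1.   ]]), 'contact_force': array([0.862, 0.743, 0.583]), 'wrist_torque': array([0.003, 0.033, 0.023]), 'finger_force': 0.0, 'width': 0.08562571812172465}
```

View pics/top0.png

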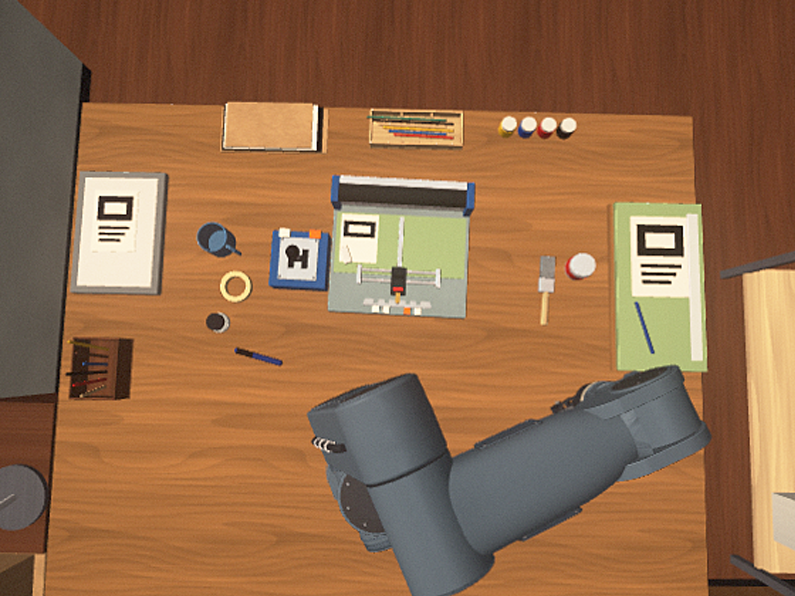

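View pics/side0.png

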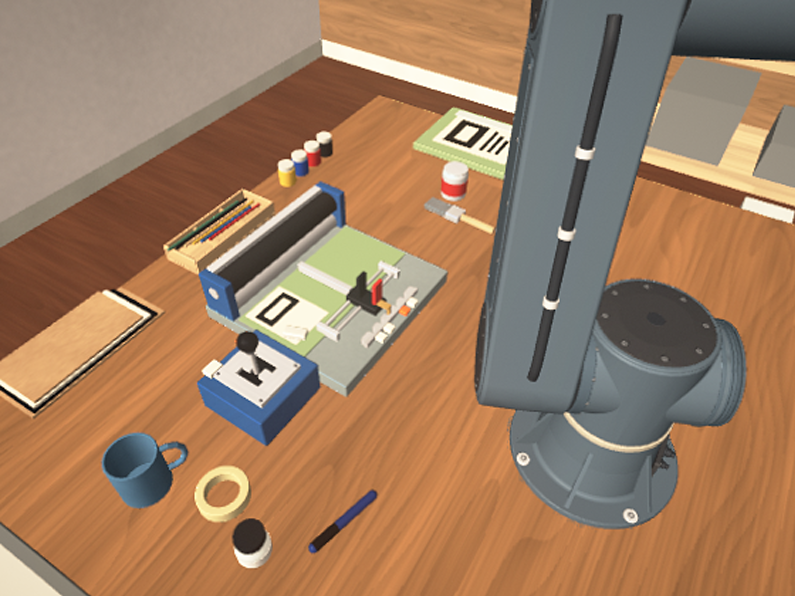

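The top view shows the guide at about (281,197) px. The orange tab is one step right of the middle, at (286,219) px. The orange plate is at (222,165) px on the right side of the gearbox and the white plate is at (200,163) px. The knob is at (207,178) px, roughly upright. The side view shows the same layout, and the path looks clear.

Run:
```python
from h import *
np.set_printoptions(precision=4,suppress=True)
t=grab("top"); s=grab("side")
def win(c,box,lo,hi,amin=4):
    x0,y0,x1,y1=box
    return [b for b in blobs(c,lo,hi,amin) if x0<b[0][0]<x1 and y0<b[0][1]<y1]
O=((8,190,150),(18,255,255)); W=((0,0,190),(180,60,255)); B=((0,0,0),(180,255,50)); R=((0,170,90),(6,255,255)); 
bt=(185,150,340,230); bs=(130,170,310,270)
for nm,m in(("orange",O),("white",W),("black",B),("red",R)):
    print(nm); print(" top",win(t,bt,*m)); print(" side",win(s,bs,*m))
save(t,"topc.png",(180,115,340,230),5); 
for z,uv in((.056,(286.2,218.8)),(.092,(222,165)),(.092,(200,163.5))): print(onz(t,uv,z))
save(s,"sidec.png",(130,170,310,290),4.4)
```

```text
orange
 top [([221.8, 164.3], [218, 162, 8, 6, 43]), ([286.5, 218.5], [285, 217, 4, 4, 16])]
 side [([286.4, 219.0], [285, 217, 3, 5, 5])]
white
 top [([252.2, 170.6], [239, 150, 28, 36, 590]), ([281.6, 169.4], [280, 152, 5, 36, 117]), ([253.1, 160.9], [246, 159, 15, 5, 66]), ([209.2, 181.0], [196, 161, 28, 37, 614]), ([233.0, 182.5], [233, 180, 1, 6, 6]), ([252.1, 192.3], [250, 186, 5, 14, 40]), ([264.1, 189.6], [255, 189, 21, 2, 36]), ([300.9, 194.9], [286, 189, 24, 14, 114]), ([232.0, 196.0], [232, 193, 1, 7, 7]), ([264.1, 196.5], [255, 195, 20, 3, 33]), ([286.0, 203.0], [286, 201, 1, 5, 5]), ([278.7, 214.6], [256, 210, 48, 12, 262])]
 side [([198.3, 180.9], [166, 152, 68, 57, 184]), ([273.5, 172.5], [272, 172, 4, 2, 4]), ([284.5, 177.5], [283, 177, 4, 2, 4]), ([271.2, 190.7], [259, 183, 23, 17, 148]), ([295.5, 182.5], [294, 182, 4, 2, 4]), ([227.6, 195.3], [209, 184, 39, 24, 312]), ([306.5, 187.5], [305, 187, 4, 2, 4]), ([281.8, 194.5], [281, 193, 2, 4, 4]), ([273.6, 223.8], [254, 201, 41, 44, 465]), ([149.9, 206.1], [147, 203, 7, 7, 25]), ([210.9, 224.1], [173, 202, 81, 41, 1117
[... 578 characters left out ...]
])]
 side [([195.0, 180.0], [193, 178, 5, 5, 5]), ([186.0, 187.4], [182, 184, 9, 8, 9]), ([177.8, 194.0], [176, 192, 4, 5, 5]), ([171.7, 199.2], [170, 197, 5, 5, 6]), ([166.2, 203.6], [165, 202, 4, 4, 5]), ([192.4, 213.7], [181, 207, 24, 17, 39]), ([198.0, 220.5], [191, 214, 15, 15, 25]), ([186.1, 224.4], [184, 223, 5, 4, 7]), ([171.7, 235.1], [168, 234, 9, 5, 10]), ([179.2, 242.8], [178, 239, 3, 8, 10]), ([171.0, 245.8], [169, 245, 5, 3, 5]), ([186.9, 255.5], [181, 252, 12, 9, 15]), ([176.3, 265.2], [169, 261, 15, 10, 51])]
red
 top [([279.8, 203.0], [277, 202, 7, 3, 20])]
 side [([264.5, 205.0], [262, 197, 7, 18, 66])]
[ 0.4173 -0.0625  0.056 ]
[0.6107 0.1812 0.092 ]
[0.6147 0.2635 0.092 ]
```

View pics/topc.png

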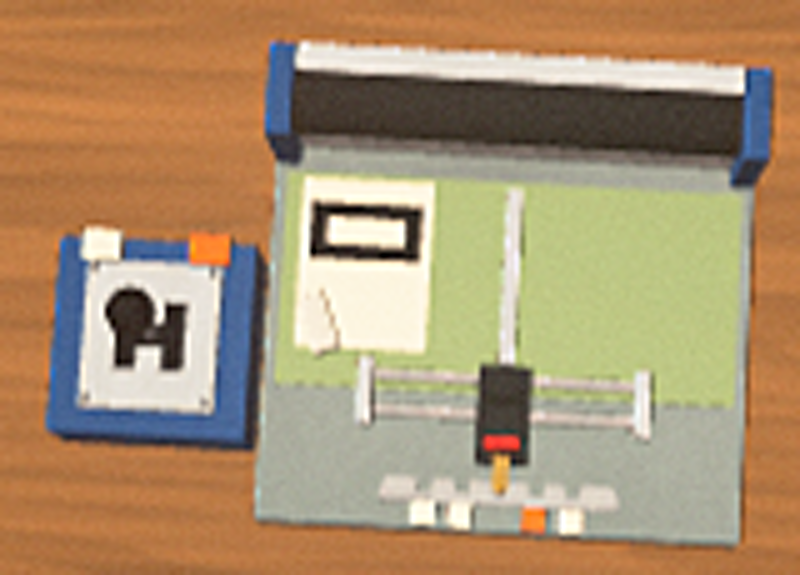

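View pics/sidec.png

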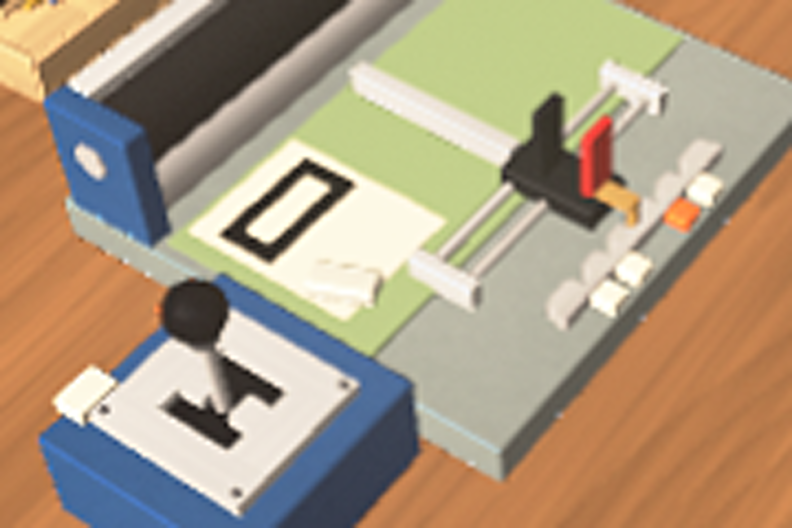

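The close-ups confirm the orange tab is the first notch to the right (-0.028 in the press frame). The orange plate is on the right lane (-y), and the ball sits left of centre in the neutral slot. Next I'll compute the world points.

Run:
```python
from h import *
np.set_printoptions(precision=4,suppress=True)
t=grab("top"); s=grab("side")
T=lambda x,y:(180+x/5-.4,115+y/5-.4); S=lambda x,y:(130+x/4.4-.4,170+y/4.4-.4)
L=onz(t,T(422,512),.056);L2=onz(t,T(459,515),.056);Og=onz(t,T(534,520),.056);Rr=onz(t,T(571,521),.056)
print("tabs",L,L2,Og,Rr)
PO=onz(t,T(211,249),.092);PW=onz(t,T(102,244),.092);print("plates",PO,PW)
d=L-Rr; y1=np.arctan2(-d[0],d[1]); d=PW-PO; y2=np.arctan2(-d[0],d[1]); 
a=onz(t,T(257,520),.0,);b=onz(t,T(738,545),.0); d=a-b; print("yaws",y1,y2,np.arctan2(-d[0],d[1]))
def tri(u,v):
    o,d=ray(t,u);p,e=ray(s,v); A=np.stack([d,-e],1); k=np.linalg.lstsq(A,p-o,rcond=None)[0]
    return (o+d*k[0]+p+e*k[1])/2, np.linalg.norm(o+d*k[0]-p-e*k[1])
K,g=tri(T(128,309),S(195,313)); print("knob",K,g)
RP,g=tri(T(501,442),S(596,124)); print("red top",RP,g, onz(t,T(501,442),.15))
yaw=y1; 
for yaw in (y1,y2):
    X=np.array([np.cos(yaw),np.sin(yaw)]);Y=np.array([-X[1],X[0]])
    piv=(PO+PW)[:2]/2-.067*X; org=piv+.020*X-.175*Y
    print("yaw",yaw,"piv",piv,"org",org)
    for n,p in(("L",L),("L2",L2),("O",Og),("R",Rr),("knob",K),("red",RP)): print(n,X@(p[:2]-org),Y@(p[:2]-org))
```

```text
tabs [0.4224 0.0212 0.056 ] [ 0.4207 -0.0067  0.056 ] [ 0.418  -0.0632  0.056 ] [ 0.4178 -0.0911  0.056 ]
plates [0.6129 0.1821 0.092 ] [0.6151 0.2635 0.092 ]
yaws -0.040299312101277775 -0.025854394569845656 -0.03189972184026551
knob [0.5524 0.2287 0.1613] 0.004529868898705409
red top [ 0.4677 -0.0375  0.1266] 0.0018625470236175643 [ 0.4658 -0.0371  0.15  ]
yaw -0.040299312101277775 piv [0.5471 0.2255] org [0.56   0.0498]
L -0.13635566189927043 -0.03415022306755696
L2 -0.13693101796058732 -0.062085619364002836
O -0.13728494935309832 -0.11866057947976345
R -0.1363556618992704 -0.14651087088070766
knob -0.014791231920190596 0.17840021708551074
red -0.0887104136671805 -0.09100752093573806
yaw -0.025854394569845656 piv [0.547  0.2245] org [0.5625 0.0491]
L -0.139357585796552 -0.03147993794993539
L2 -0.14033639229618095 -0.05940410917618775
O -0.14150747897833957 -0.11596805472026538
R -0.14098056964582764 -0.1438288636253324
knob -0.01473567134032695 0.1792924005640801
red -0.09253857862059217 -0.08901951187107214
```

```bash
python3 -m crank '[[[0,0,-5.5],[48,0,0],85],[[0,0,-5.5],[48,0,0],85],[[0,0,-5.5],[48,0,0],85],[[0,0,-5.5],[48,0,0],85],[[0,0,-5.5],[48,0,0],85],[[0,0,-5.5],[48,0,0],85],[[0,0,-5.5],[48,0,0],85],[[0,0,-5.5],[48,0,0],85]]' 40
```

```text
time: 1.1
tcp_pos: [0.4795, -0.193, 0.2312]
tcp_rot: [[0.361, 0.933, -0.0], [0.933, -0.361, -0.0], [-0.0, -0.0, -1.0]]
contact_force: [1.1, -0.5, 0.8]
width: 0.0852
finger_force: 0.0
```

```bash
python3 -m crank '[[[0,0,-5.5],[48,0,0],85],[[0,0,-5.5],[48,0,0],85],[[0,0,0],[0,0,0],85],[[0,0,0],[0,0,0],85]]'
```

```text
time: 1.5
tcp_pos: [0.5093, -0.103, 0.2312]
tcp_rot: [[0.178, 0.984, -0.0], [0.984, -0.178, -0.0], [-0.0, -0.0, -1.0]]
contact_force: [0.4, -0.6, -0.5]
width: 0.0851
finger_force: 0.0
```

```bash
python3 -m crank '[[[0,0,-8.3],[0,0,0],85],[[0,0,0],[33,-10,0],85],[[0,0,0],[32,-10,0],85],[[0,0,0],[0,0,36],85],[[0,0,0],[0,0,0],85],[[0,0,0],[0,0,0],85]]'
python3 - <<'E'
from h import *
t=grab("top"); s=grab("side"); print(proj(s,env.get_state()["tcp_pos"]))
print([b for b in blobs(s,(0,170,90),(6,255,255),10)])
a=cv2.resize(s["pixels"][130:260,200:330],None,fx=4.6,fy=4.6,interpolation=cv2.INTER_CUBIC)
cv2.imwrite("pics/p3.png",a[:,:,::-1])
E
```

```text
time: 2.1
tcp_pos: [0.4911, -0.0393, 0.1957]
tcp_rot: [[0.038, 0.999, -0.001], [0.999, -0.038, -0.0], [-0.0, -0.001, -1.0]]
contact_force: [0.8, -0.1, 0.4]
width: 0.085
finger_force: 0.0
[257.18357943 174.92804263]
[([220.7, 111.7], [216, 107, 10, 10, 73]), ([318.7, 132.9], [311, 126, 18, 12, 120]), ([163.1, 156.6], [147, 144, 36, 25, 54]), ([264.4, 205.0], [262, 197, 7, 18, 64])]
```

View pics/p3.png

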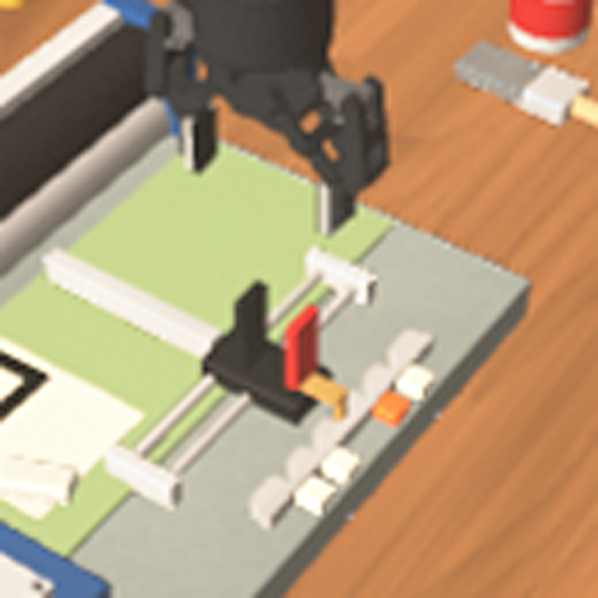

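The gripper is over the guide: the finger tips are at crop (200,165) and (338,228), with the paddles at (257,287) and (302,312) below. I'll check the paddle tops at z = 0.150.

Run:
```python
from h import *
s=grab("side")
S=lambda x,y:(200+x/4.6-.4,130+y/4.6-.4)
for n,p in(("red",(304,311)),("black",(258,287)),("fA",(200,168)),("fB",(337,231))): print(n,onz(s,S(*p),.15 if n in("red","black") else .19))
```

```text
red [ 0.45369506 -0.0207407   0.15      ]
black [ 0.48708667 -0.02303925  0.15      ]
fA [ 0.54823667 -0.05464328  0.19      ]
fB [ 0.45101199 -0.0516042   0.19      ]
```

Run:
```python
from h import *
s=grab("side");t=grab("top")
S=lambda x,y:(200+x/4.6-.4,130+y/4.6-.4)
for n,p in(("red",(304,311)),("black",(258,287)),("fA",(200,168)),("fB",(337,231))): print(n,onz(s,S(*p),.126 if n in("red","black") else .209))
print("top red",onz(t,(279.8,203),.126))
```

```text
red [ 0.46685964 -0.04116689  0.126     ]
black [ 0.50129057 -0.04353698  0.126     ]
fA [ 0.53478744 -0.0367067   0.209     ]
fB [ 0.44008953 -0.0337466   0.209     ]
top red [ 0.46858076 -0.03712173  0.126     ]
```

```bash
python3 -m crank '[[[0,0,0],[0,0,40],85],[[0,0,0],[0,0,40],85],[[0,0,0],[0,0,29],85],[[0,0,0],[0,0,0],85],[[0,0,0],[0,0,0],60],[[0,0,0],[0,0,0],46],[[0,0,0],[0,0,0],42],[[0,0,0],[0,0,0],42]]' 30
```

```text
time: 3.15
tcp_pos: [0.4915, -0.0383, 0.0875]
tcp_rot: [[0.036, 0.999, 0.0], [0.999, -0.036, -0.0], [-0.0, 0.0, -1.0]]
contact_force: [-7.7, 0.5, 3.7]
width: 0.0419
finger_force: 3.3
```

```bash
python3 -m crank '[[[0,0,0],[0,0,0],38],[[0,0,0],[0,0,0],36],[[0,0,0],[0,0,0],34],[[0,0,0],[0,0,0],32],[[0,0,0],[0,0,0],30],[[0,0,0],[0,0,0],30]]' 30
```

```text
time: 3.75
tcp_pos: [0.4923, -0.0383, 0.0878]
tcp_rot: [[0.036, 0.999, 0.002], [0.999, -0.036, -0.0], [-0.0, 0.002, -1.0]]
contact_force: [-2.5, 0.3, 10.0]
width: 0.0332
finger_force: 29.8
```

```bash
python3 -m crank '[[[0,0,0],[-5,0,0],30],[[0,0,0],[-8,0,0],30],[[0,0,0],[-8,0,0],30],[[0,0,0],[-7,0,0],30],[[0,0,0],[0,0,0],30],[[0,0,0],[0,0,0],30]]'
python3 - <<'E'
from h import *
s=grab("side")
print(blobs(s,(8,190,150),(18,255,255),4)[-4:])
a=cv2.resize(s["pixels"][150:260,220:330],None,fx=5.4,fy=5.4,interpolation=cv2.INTER_CUBIC)
cv2.imwrite("pics/p4.png",a[:,:,::-1])
E
```

```text
time: 4.35
tcp_pos: [0.4914, -0.0666, 0.0878]
tcp_rot: [[0.037, 0.999, 0.002], [0.999, -0.037, -0.0], [-0.0, 0.002, -1.0]]
contact_force: [-1.0, -1.0, 8.6]
width: 0.0333
finger_force: 30.0
[]
```

View pics/p4.png

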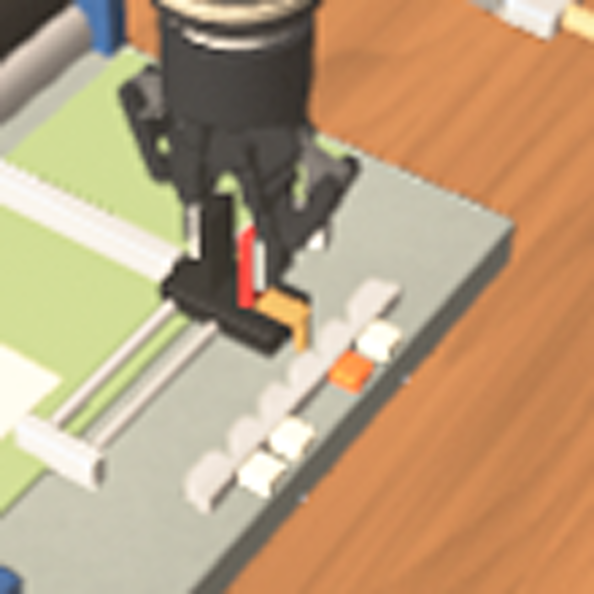

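The guide has slid with the catch retracted at crop (290,320), and its line runs forward to the orange tab at (352,370). Now I'll let go, lift and check.

```bash
python3 -m crank '[[[0,0,0],[0,0,0],38],[[0,0,0],[0,0,0],44],[[0,0,0],[0,0,0],50],[[0,0,0],[0,0,0],70],[[0,0,0],[0,0,0],85],[[0,0,0],[0,0,0],85],[[0,0,0],[0,0,-30],85],[[0,0,0],[0,0,-45],85]]' && python3 -m crank '[[[0,0,0],[0,0,-45],85],[[0,0,0],[0,0,-25],85],[[0,0,0],[0,0,0],85],[[0,0,0],[0,0,0],85]]'
python3 - <<'E'
from h import *
s=grab("side")
a=cv2.resize(s["pixels"][165:275,130:310],None,fx=4.4,fy=4.4,interpolation=cv2.INTER_CUBIC)
cv2.imwrite("pics/p5.png",a[:,:,::-1])
S=lambda x,y:(130+x/4.4-.4,165+y/4.4-.4)
E
```

```text
time: 5.2
tcp_pos: [0.4891, -0.066, 0.1607]
tcp_rot: [[0.036, 0.999, -0.004], [0.999, -0.036, 0.001], [0.0, -0.004, -1.0]]
contact_force: [0.9, 0.1, 0.9]
width: 0.0848
finger_force: 0.0
time: 5.6
tcp_pos: [0.4909, -0.0662, 0.2315]
tcp_rot: [[0.036, 0.999, 0.001], [0.999, -0.036, -0.0], [-0.0, 0.001, -1.0]]
contact_force: [0.1, -0.1, 0.1]
width: 0.0851
finger_force: 0.0
```

View pics/p5.png

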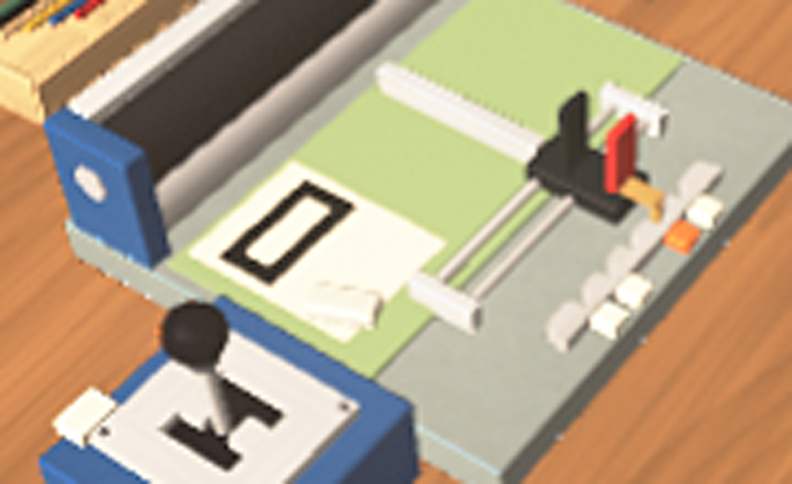

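The catch points at the orange tab and has dropped into the rack, and the paddle gap at (572,130) and (620,150) is back to the rest gap. The lever looks upright in neutral. Next, the lever.

Run:
```python
from h import *
t=grab("top");s=grab("side")
print(onz(t,(180+128/5-.4,115+309/5-.4),.165),onz(s,(130+195/4.4-.4,170+313/4.4-.4),.165))
h=lambda c,b:cv2.HoughCircles(cv2.resize(cv2.cvtColor(c["pixels"],cv2.COLOR_RGB2GRAY)[b[1]:b[3],b[0]:b[2]],None,fx=6,fy=6,interpolation=cv2.INTER_CUBIC),cv2.HOUGH_GRADIENT,1.5,100,param1=120,param2=18,minRadius=22,maxRadius=60)
b=(192,165,222,195);c=h(t,b);print(c)
if c is not None: print(onz(t,(b[0]+c[0,0,0]/6-.4,b[1]+c[0,0,1]/6-.4),.165))
b=(155,220,195,260);c=h(s,b);print(c)
if c is not None: print(onz(s,(b[0]+c[0,0,0]/6-.4,b[1]+c[0,0,1]/6-.4),.165))
print(env.get_state()["q"])
```

```text
[0.55364237 0.22940721 0.165     ] [0.54774489 0.22963053 0.165     ]
[[[83.25 74.25 29.2 ]]]
[0.55159619 0.22834956 0.165     ]
[[[114.75     125.25      45.55    ]
  [206.25     168.75      59.050003]
  [191.25      51.75      37.      ]
  [ 78.75     221.25      44.95    ]]]
[0.54865093 0.22927178 0.165     ]
[-1.34152569e-01  2.03183917e-01 -4.93494024e-02  1.32002232e+00
  8.65496842e-06  1.47285036e+00]
```

```bash
python3 -m crank '[[[0,0,0],[49,8,0],85],[[0,0,0],[50,8,0],85],[[0,0,0],[50,8,0],85],[[0,0,0],[50,8,0],85],[[0,0,0],[49,8,0],85],[[0,0,0],[49,8,0],85],[[0,0,0],[0,0,0],85],[[0,0,0],[0,0,0],85]]'
```

```text
time: 6.55
tcp_pos: [0.5483, 0.2278, 0.2299]
tcp_rot: [[0.034, 0.999, -0.002], [0.999, -0.034, -0.001], [-0.001, -0.002, -1.0]]
contact_force: [-0.2, -0.1, -0.0]
width: 0.0852
finger_force: 0.0
```

```bash
python3 -m crank '[[[0,0,0],[1,1,40],85],[[0,0,0],[0,0,44],85],[[0,0,0],[0,0,0],85],[[0,0,0],[0,0,0],60],[[0,0,0],[0,0,0],42],[[0,0,0],[0,0,0],36],[[0,0,0],[0,0,0],32],[[0,0,0],[0,0,0],30]]' 25
```

```text
time: 7.35
tcp_pos: [0.5509, 0.2284, 0.1493]
tcp_rot: [[0.036, 0.999, 0.003], [0.999, -0.036, 0.001], [0.001, 0.003, -1.0]]
contact_force: [-0.6, -0.7, 10.1]
width: 0.0346
finger_force: 23.9
```

```bash
python3 -m crank '[[[0,0,0],[-8,0,0],30],[[0,0,0],[-8,0,1],30],[[0,0,0],[-8,0,1],30],[[0,0,0],[-8,0,2],30],[[0,0,0],[-6,0,2],30],[[0,0,0],[0,0,0],30],[[0,0,0],[0,0,0],30]]'
```

```text
time: 8.05
tcp_pos: [0.5495, 0.1899, 0.1429]
tcp_rot: [[0.037, 0.999, 0.003], [0.999, -0.037, 0.001], [0.001, 0.003, -1.0]]
contact_force: [0.0, -1.9, 7.8]
width: 0.0345
finger_force: 25.2
```

```bash
python3 -m crank '[[[0,0,0],[-3,0,1],30],[[0,0,0],[-2,0,0],30],[[0,0,0],[0,0,0],30],[[0,0,0],[0,0,0],30]]'
python3 - <<'E'
from h import *
s=grab("side");t=grab("top")
a=cv2.resize(s["pixels"][190:290,130:260],None,fx=5,fy=5,interpolation=cv2.INTER_CUBIC)
cv2.imwrite("pics/p6.png",a[:,:,::-1])
E
```

```text
time: 8.45
tcp_pos: [0.549, 0.1851, 0.1413]
tcp_rot: [[0.036, 0.999, 0.002], [0.999, -0.036, 0.0], [0.0, 0.002, -1.0]]
contact_force: [0.5, -0.6, 7.4]
width: 0.0344
finger_force: 25.4
```

View pics/p6.png

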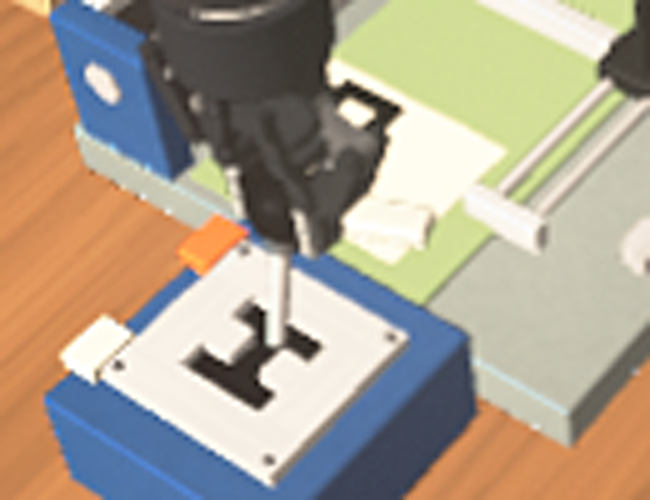

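The stem is in the gate's right lane junction at crop (275,340), with the orange plate ahead at (212,245). Now I'll push forward.

```bash
python3 -m crank '[[[0,0,0],[0,7,0],30],[[0,0,0],[0,7,1],30],[[0,0,0],[0,7,1],30],[[0,0,0],[0,7,2],30],[[0,0,0],[0,7,2],30],[[0,0,0],[0,4,1],30],[[0,0,0],[0,0,0],30],[[0,0,0],[0,0,0],30]]'
```

```text
time: 9.35
tcp_pos: [0.5877, 0.1835, 0.1332]
tcp_rot: [[0.036, 0.999, 0.0], [0.999, -0.036, -0.0], [-0.0, 0.0, -1.0]]
contact_force: [-1.0, 1.4, 2.2]
width: 0.0349
finger_force: 25.6
```

```bash
python3 -m crank '[[[0,0,0],[0,3,1],30],[[0,0,0],[0,2,0],30],[[0,0,0],[0,0,0],30],[[0,0,0],[0,0,0],30]]'; python3 -m crank '[[[0,0,0],[0,2,0],30],[[0,0,0],[0,0,0],30],[[0,0,0],[0,0,0],30]]'
```

```text
time: 9.75
tcp_pos: [0.5917, 0.1835, 0.1317]
tcp_rot: [[0.036, 0.999, -0.002], [0.999, -0.036, -0.0], [-0.0, -0.002, -1.0]]
contact_force: [-5.8, 2.1, -0.1]
width: 0.0345
finger_force: 25.6
time: 10.05
tcp_pos: [0.5931, 0.1834, 0.1314]
tcp_rot: [[0.036, 0.999, -0.003], [0.999, -0.036, -0.0], [-0.0, -0.003, -1.0]]
contact_force: [-8.1, 1.9, -2.6]
width: 0.0346
finger_force: 25.5
```

```bash
python3 -m crank '[[[0,0,0],[0,2,0],30],[[0,0,0],[0,2,0],30],[[0,0,0],[0,0,0],30],[[0,0,0],[0,0,0],30]]'
```

```text
time: 10.45
tcp_pos: [0.596, 0.1834, 0.1307]
tcp_rot: [[0.036, 0.999, -0.005], [0.999, -0.036, -0.0], [-0.0, -0.005, -1.0]]
contact_force: [-14.4, 2.9, -4.8]
width: 0.034
finger_force: 25.8
```

```bash
python3 -m crank '[[[0,0,0],[0,0,0],40],[[0,0,0],[0,0,0],60],[[0,0,0],[0,0,0],75],[[0,0,0],[0,0,0],75],[[0,0,0],[0,0,-20],75],[[0,0,0],[0,0,-40],75],[[0,0,0],[0,0,-45],75],[[0,0,0],[0,0,0],75]]'; python3 -m crank '[[[0,0,0],[-40,-40,0],75],[[0,0,0],[-40,-45,0],75],[[0,0,0],[-40,-45,0],75],[[0,0,0],[-40,-45,0],75],[[0,0,0],[-40,-40,0],75],[[0,0,0],[0,0,0],75],[[0,0,0],[0,0,0],75]]'
python3 - <<'E'
from h import *
s=grab("side");t=grab("top")
a=cv2.resize(s["pixels"][150:420,20:330],None,fx=2.2,fy=2.2,interpolation=cv2.INTER_CUBIC)
cv2.imwrite("pics/p7.png",a[:,:,::-1])
a=cv2.resize(t["pixels"][115:275,130:430],None,fx=2.6,fy=2.6,interpolation=cv2.INTER_CUBIC)
cv2.imwrite("pics/p8.png",a[:,:,::-1])
E
```

```text
time: 11.25
tcp_pos: [0.6005, 0.1837, 0.2437]
tcp_rot: [[0.036, 0.999, 0.009], [0.999, -0.036, 0.003], [0.003, 0.009, -1.0]]
contact_force: [0.5, 0.6, -0.7]
width: 0.0752
finger_force: 0.0
time: 11.95
tcp_pos: [0.4095, 0.019, 0.238]
tcp_rot: [[0.038, 0.999, 0.002], [0.999, -0.038, 0.0], [0.0, 0.002, -1.0]]
contact_force: [0.9, 1.1, 0.7]
width: 0.0751
finger_force: 0.0
```

View pics/p7.png

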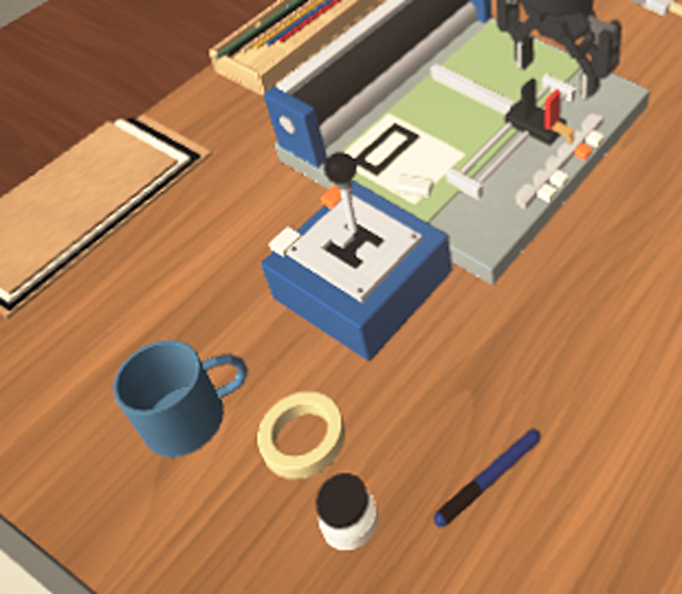

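View pics/p8.png

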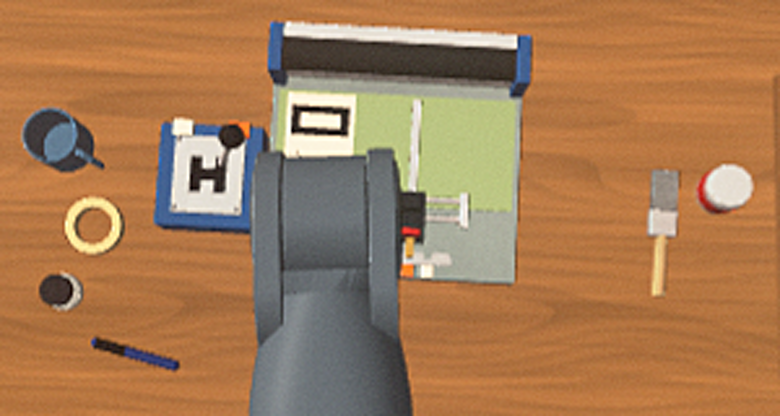

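Both views show the lever forward in the orange lane, with the ball at (341,168) in the side crop and (232,136) in the top crop. The guide sits at the orange tab and the loose things look undisturbed. A quick numeric check of the ball before handing in.

Run:
```python
from h import *
t=grab("top");s=grab("side")
a=onz(t,(130+232/2.6-.3,115+136/2.6-.3),.151);b=onz(s,(20+341/2.2-.3,150+168/2.2-.3),.151);print(a,b)
Y=np.array([.036,.999]);X=np.array([.999,-.036])
k0=np.array([.550,.229])
for p in(a,b): print("press-frame shift from start",X@(p[:2]-k0),Y@(p[:2]-k0))
for p in(a,b): print("from pivot est",X@(p[:2]-[.547,.225]),Y@(p[:2]-[.547,.225]))
```

```text
[0.59124984 0.18396658 0.151     ] [0.58688079 0.18581781 0.151     ]
press-frame shift from start 0.042829789603030105 -0.04350339032605352
press-frame shift from start 0.03839846480450809 -0.04181130359241816
from pivot est 0.045682789603030106 -0.03939939032605352
from pivot est 0.0412514648045081 -0.037707303592418154
```

The ball is about 43 mm forward of the estimated pivot, which fits the 45 mm stop within the pivot's error. To be sure it is fully home, I'll push from behind with closed fingers.

```bash
python3 -m crank '[[[0,0,0],[42,29,0],0],[[0,0,0],[42,30,0],0],[[0,0,0],[43,30,0],0],[[0,0,0],[43,30,0],0],[[0,0,0],[0,0,0],0],[[0,0,0],[0,0,0],0],[[0,0,0],[0,0,0],0]]' 20; python3 -m crank '[[[0,0,0],[0,0,45],0],[[0,0,0],[0,0,45],0],[[0,0,0],[0,0,8],0],[[0,0,0],[0,0,0],0],[[0,0,0],[0,8,0],0],[[0,0,0],[0,4,0],0],[[0,0,0],[0,0,0],0]]'
```

```text
time: 12.85
tcp_pos: [0.5297, 0.179, 0.237]
tcp_rot: [[0.036, 0.999, -0.001], [0.999, -0.036, -0.0], [-0.0, -0.001, -1.0]]
contact_force: [0.2, 0.0, 0.2]
width: 0.0
finger_force: 0.0
time: 13.55
tcp_pos: [0.5435, 0.1789, 0.1408]
tcp_rot: [[0.037, 0.999, 0.002], [0.999, -0.037, 0.001], [0.001, 0.002, -1.0]]
contact_force: [-0.3, 1.2, 0.5]
width: 0.0004
finger_force: 0.0
```

```bash
python3 -m crank '[[[0,0,0],[5,4,0],0],[[0,0,0],[0,4,0],0],[[0,0,0],[0,3,0],0],[[0,0,0],[0,0,0],0]]'; python3 -m crank '[[[0,0,0],[0,3,0],0],[[0,0,0],[0,0,0],0],[[0,0,0],[0,0,0],0]]'
```

```text
time: 13.95
tcp_pos: [0.5535, 0.1833, 0.1392]
tcp_rot: [[0.036, 0.999, -0.0], [0.999, -0.036, -0.0], [-0.0, -0.0, -1.0]]
contact_force: [0.5, -0.2, 0.3]
width: 0.0002
finger_force: 0.0
time: 14.25
tcp_pos: [0.5561, 0.1831, 0.1393]
tcp_rot: [[0.036, 0.999, -0.0], [0.999, -0.036, -0.0], [-0.0, -0.0, -1.0]]
contact_force: [-0.9, -0.5, -0.2]
width: 0.0003
finger_force: 0.0
```

```bash
for i in 1 2 3; do python3 -m crank '[[[0,0,0],[0,2,0],0],[[0,0,0],[0,0,0],0],[[0,0,0],[0,0,0],0]]' | egrep "tcp_pos|contact"; done
```

```text
tcp_pos: [0.5581, 0.1831, 0.1393]
contact_force: [-0.3, 0.7, 0.3]
tcp_pos: [0.5599, 0.183, 0.1392]
contact_force: [-2.5, 0.3, -0.5]
tcp_pos: [0.5615, 0.183, 0.1389]
contact_force: [-5.2, 0.5, -1.8]
```

```bash
for i in 1 2 3; do python3 -m crank '[[[0,0,0],[0,2,0],0],[[0,0,0],[0,0,0],0],[[0,0,0],[0,0,0],0]]' | egrep "tcp_pos|contact"; done
```

```text
tcp_pos: [0.5631, 0.183, 0.1387]
contact_force: [-8.5, 0.8, -3.0]
tcp_pos: [0.5646, 0.1829, 0.1383]
contact_force: [-9.8, 2.3, -3.2]
tcp_pos: [0.5661, 0.1829, 0.1381]
contact_force: [-12.2, 3.1, -5.8]
```

The force keeps rising to 12 N, well above the 2 N needed to move the lever, so it is against its stop. I'll back off and hand in.

```bash
python3 -m crank '[[[0,0,0],[0,-15,0],0],[[0,0,0],[0,-20,0],0],[[0,0,0],[0,0,-45],0],[[0,0,0],[0,0,-45],0],[[0,0,0],[-20,-40,0],0],[[0,0,0],[-20,-40,0],0],[[0,0,0],[0,0,0],0],[[0,0,0],[0,0,0],0]]'
python3 - <<'E'
from h import *
s=grab("side")
a=cv2.resize(s["pixels"][165:275,130:310],None,fx=4.4,fy=4.4,interpolation=cv2.INTER_CUBIC)
cv2.imwrite("pics/p9.png",a[:,:,::-1])
E
```

```text
time: 16.85
tcp_pos: [0.4517, 0.1467, 0.23]
tcp_rot: [[0.037, 0.999, 0.002], [0.999, -0.037, 0.0], [0.0, 0.002, -1.0]]
contact_force: [0.8, -0.6, 0.0]
width: -0.0
finger_force: 0.0
```

View pics/p9.png

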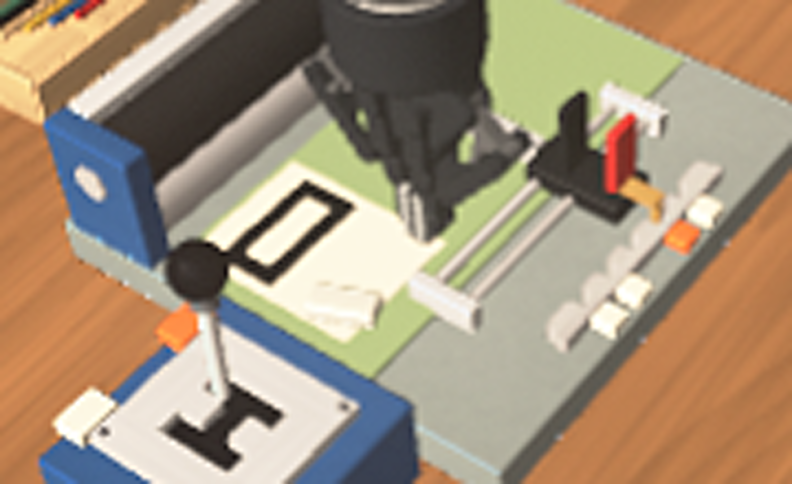

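The stem is at the forward end of the orange lane at (215,392), the catch is in the orange notch at (655,205), and the gripper is clear of everything.

```bash
python3 -c "
from workcell import env
print(env.hand_in())"
```

```text
the job is handed in; nothing more can be done
None
```

I handed the job in at about 17 s: the guide's catch is in the orange-tab notch, the gear lever is fully forward in the orange lane, and the loose things look undisturbed in the pictures; no verdict came back.

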